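# Lid and clip a dispatch box

### The arm

A 6-joint arm with a two-finger parallel gripper is mounted at the origin on a cart in front of the work surface, level with it; the furniture and walls round the work are solid. World frame = base frame: x ahead of the robot, y to its left, z up, the work surface at z = 0. Lengths are in m, angles in rad, forces in N, time in s.
With the tool pointing down it reaches from about 0.3 to 0.775 m from the base axis. Payload 14.6 kg.
Tool frame: the origin (TCP) lies at the very end of the fingers, on their centre line; the grasp point (between the pads) lies 19 mm behind it; z points along the fingers, y is the line along which they close (so a half turn about z gives the same grasp; the last joint's range is limited). The gripper opens to 94 mm and grips with 3 to 60 N. Pads are 16 mm wide; open, the fingers measure 119 mm over their backs; the gripper's body (75 mm by 177 mm) begins 78 mm behind the grasp point.
Start: joints at [-1.19, 0.3, 1.521, -0, 1.321, -0.067], TCP at [0.238, -0.496, 0.205] pointing down, gripper open.
Joint ranges: [-3.03, 3.03], [-0.79, 2.21], [0.23, 2.52], [-1.04, 4.18], [0, 3.07], [-2.55, 2.55]. Speed limits (rad/s): [2.22, 2.22, 2.57, 3.14, 3.14, 3.14].

### API

Orientations are given as [roll, pitch, yaw] about the fixed x, y, z axes, in that order (R = Rz(yaw) Ry(pitch) Rx(roll)).
In Python, from station import status, vision, order, silhouettes gives the robot as it stands. The module is installed in compiled form; this text tells all that it offers.
- The arm moves only by the shell command python3 -m pendant 'ROWS' [FORCE]. ROWS is JSON, one flat list of numbers, 7 for each row, row after row: the shift along the tool's x, y, z in units of 500 mm (1.0 is 500 mm), then the turn, a rotation vector about the tool's x, y, z in units of 90 degrees (1.0 is 90 degrees), then the opening, from -1 (shut) to 1 (fully open). A call has 1 to 12 rows; each row is the pose to reach, as a shift and turn from the pose commanded when the call began, along the tool's axes at that moment; what a row does not reach only later rows make up. A row lasts 1/10 s, in which the tool goes at most 50 mm and 8.59 degrees, less where a joint would pass 70% of its speed; a pose out of reach is approached as far as the arm can. A call with a number of a shift or a turn outside -1 to 1 is refused whole. A call with a gripper value outside its range is refused whole. The fingers move at their own pace and stop on an object; FORCE is the grip in N (left out, the last holds). Time passes only in rows, so rows that repeat a pose let the fingers close. It gives the time, the measured TCP pose, the force, the opening and the grip force at its end, in the units of the state.
- status.get_obs(): the state, without advancing time (a new reading comes with each control period).
- vision.camera(name): name is "scene" or "top"; returns a dict with "pixels" (384x512x3 uint8, red, green, blue), "K" (3x3 intrinsics, pixels), "R" (3x3) and "t" (3): a world point X has camera coordinates R X + t. Camera axes: x right, y down, z forward; pixel columns grow to the right and rows downward; lengths in m; the calibration is good to about 2 mm. A picture is of the moment at which its call begins. There is no depth.
- order.hand_in(): hands the job in; it is judged then, once.
Trained networks look in a picture, given as the dict that the camera call returned (one of the last four; its "shot" number tells which), for a name from the list of things; names that differ only in an ending like _2 or _b are one class to them, and where a whole thing is asked for, a point or a joint stands for the part that bears it (a point fixed in the world has none). Each returns a list of dicts, best first, with "score" (0 to 1); they miss things now and then, are a little off and sometimes report something else, mostly with a low value. They report only what shows in the picture. A call takes as long as a camera call.
- silhouettes(target, picture): "region" (384x512 bool, what is visible of it) and "extent" ([left, top, right, bottom] in pixels, round what is visible of it).
The state is a dict: "time_s": time; "qpos": joint angles; "joint_vel": joint speeds; "tau": joint torques, N m; "ee_pos": TCP position; "eef_rot": TCP orientation; "force": force on the tool from outside, world axes, zero at the start; "moment": the same for the moment, N m; "grip_width": finger opening in m; "grip_force": force on a finger pad.
Only numpy, scipy, OpenCV 4.12 (cv2) and the standard library are available. Lean on these libraries where they do the work, as an engineer would, in place of code of your own. Each camera call takes 0.05 s, during which the arm holds its last target. There are 200 camera calls.

### The job

Close the open grey dispatch box for shipping: lift its lid by the arched grip, set it squarely on the box so that it lies fully down on the rim, then fold the four clip flaps down one after the other and push each one in against the box until it snaps over its rib and stays shut. The clips are plastic and break if they are forced: push steadily, stop when you feel the clip come home, and leave the other things on the bench where they are.

Things in the scene. Friction and masses are not known exactly. Their poses are not given: they have to be found in the camera images.
- box: grey plastic dispatch box, open on top, a packed carton inside (top 17 mm below the rim); outer walls 120 (x) x 160 (y) mm, 85 mm high, 4 mm thick, with a 4 mm flange round the rim. Heavy, does not slide. Origin: centre of its underside, z up. Mid-way on each of its four sides, outside, a latch rib: round bar of 7 mm diameter, 44 mm long, axis 7.5 mm out from the wall, 19.5 mm below the rim
- box_mouth (a point): centre of the box's mouth, at the height of the rim (85 mm above the bench); mouth 112 (x) x 152 (y) mm. Axes as the box
- lid: the box's lid, light grey plastic, 0.35 to 0.6 kg, lying right way up beside the box at the start. Origin: centre of the underside of its plug (8 mm deep, sloping sides: 109 x 149 mm at the plate, 102 x 142 mm at the foot); plate 130 (x) x 170 (y) mm at z 8 to 13 mm. Fitted: axes parallel to the box's (or half a turn round, it fits both ways), origin 77 mm above the box's, plate resting on the rim
- lid_grip (a point): centre of the bar of the lid's arched grip, 38 mm above the lid's origin: bar 18 mm wide (x of the lid), 92 mm long (y of the lid), 14 mm high, 18 mm free under it, a post 12 mm wide at 40 mm either side of the middle; the plate beside it is free
- clip_1 (a joint): angle of the clip flap on the front long side (-x of the lid); hinge parallel to that side, 69 mm from the lid's centre, 11 mm above the lid's origin. 0 = hanging down against the box (snapped shut: -0.1 to 0.06), 1.57 = straight out, at the start 1.75 to 2.2 (leaning up and out), stop at 2.6. Stays where it is left until its catch meets the rib
- flap_1: flap of clip_1: plate 46 mm wide, 3 mm thick, reaching 43 mm from the hinge axis, outer face 6 mm outside the axis when shut, a small flared lip at its free end. Origin: on the hinge axis, mid-width; y along the hinge, -x out of its outer face (away from the box when shut), z from the free end to the hinge
- push_1 (a point): push point of clip_1: on the outer face of its flap, mid-width, 28 mm from the hinge axis, level with the catch. Closing, from about 0.4 rad the sprung catch inside rides on the box's rib; an inward push here, rising to 10 to 15 N, takes it past (at 0.15 rad), then it snaps in and stops hard; let go earlier, it springs back. Following the swing slightly downwards eases it
- clip_2 (a joint): angle of the clip flap on the back long side (+x of the lid); hinge parallel to that side, 69 mm from the lid's centre, 11 mm above the lid's origin. 0 = hanging down against the box (snapped shut: -0.1 to 0.06), 1.57 = straight out, at the start 1.75 to 2.2 (leaning up and out), stop at 2.6. Stays where it is left until its catch meets the rib
- flap_2: flap of clip_2: plate 46 mm wide, 3 mm thick, reaching 43 mm from the hinge axis, outer face 6 mm outside the axis when shut, a small flared lip at its free end. Origin: on the hinge axis, mid-width; y along the hinge, -x out of its outer face (away from the box when shut), z from the free end to the hinge
- push_2 (a point): push point of clip_2: on the outer face of its flap, mid-width, 28 mm from the hinge axis, level with the catch. Closing, from about 0.4 rad the sprung catch inside rides on the box's rib; an inward push here, rising to 10 to 15 N, takes it past (at 0.15 rad), then it snaps in and stops hard; let go earlier, it springs back. Following the swing slightly downwards eases it
- clip_3 (a joint): angle of the clip flap on the right short side (-y of the lid); hinge parallel to that side, 89 mm from the lid's centre, 11 mm above the lid's origin. 0 = hanging down against the box (snapped shut: -0.1 to 0.06), 1.57 = straight out, at the start 1.75 to 2.2 (leaning up and out), stop at 2.6. Stays where it is left until its catch meets the rib
- flap_3: flap of clip_3: plate 46 mm wide, 3 mm thick, reaching 43 mm from the hinge axis, outer face 6 mm outside the axis when shut, a small flared lip at its free end. Origin: on the hinge axis, mid-width; y along the hinge, -x out of its outer face (away from the box when shut), z from the free end to the hinge
- push_3 (a point): push point of clip_3: on the outer face of its flap, mid-width, 28 mm from the hinge axis, level with the catch. Closing, from about 0.4 rad the sprung catch inside rides on the box's rib; an inward push here, rising to 10 to 15 N, takes it past (at 0.15 rad), then it snaps in and stops hard; let go earlier, it springs back. Following the swing slightly downwards eases it
- clip_4 (a joint): angle of the clip flap on the left short side (+y of the lid); hinge parallel to that side, 89 mm from the lid's centre, 11 mm above the lid's origin. 0 = hanging down against the box (snapped shut: -0.1 to 0.06), 1.57 = straight out, at the start 1.75 to 2.2 (leaning up and out), stop at 2.6. Stays where it is left until its catch meets the rib
- flap_4: flap of clip_4: plate 46 mm wide, 3 mm thick, reaching 43 mm from the hinge axis, outer face 6 mm outside the axis when shut, a small flared lip at its free end. Origin: on the hinge axis, mid-width; y along the hinge, -x out of its outer face (away from the box when shut), z from the free end to the hinge
- push_4 (a point): push point of clip_4: on the outer face of its flap, mid-width, 28 mm from the hinge axis, level with the catch. Closing, from about 0.4 rad the sprung catch inside rides on the box's rib; an inward push here, rising to 10 to 15 N, takes it past (at 0.15 rad), then it snaps in and stops hard; let go earlier, it springs back. Following the swing slightly downwards eases it
- tape_roll: loose roll of clear packing tape, 109 mm across, 48 mm high, lying flat. Not part of the job. Origin: centre of its underside.
- stapler: loose stapler, red and black, 142 x 32 x 54 mm. Not part of the job. Origin: centre of its underside.
- tape_measure: loose yellow tape measure, 66 x 35 x 64 mm, standing. Not part of the job. Origin: centre of its underside.
- marker: loose black-capped marker pen, 135 mm long. Not part of the job. Origin: centre of its underside.
- staple_box: loose small white box of staples, 36 x 62 x 22 mm. Not part of the job. Origin: centre of its underside.

How it is judged:
By the outcome, as a careful person would: the job done as asked, in the order asked, and still so for the second after the job is handed in, with the robot touching nothing.
It also fails if it takes over 72 s, if anything falls off the work surface, if the arm or the gripper's body presses on something with over 40 N, if the wrist force passes 120 N, or if a joint passes its speed limit or range.

## Working session

There is one attempt and no reset: what is moved stays moved. The work goes in short steps, Python scripts to look and compute and a shell command to move; the robot and the scene stay as the last step left them, time stands still between calls to the robot, and variables do not carry over. Pictures are saved under pics/ and viewed, at most 10 in all, crops included, and the job is handed in when it is done.

```bash
mkdir -p pics
cat > h.py <<'E'
import numpy as np, cv2
from station import status, vision, order, silhouettes
def ray(p,u,v):
    d=np.linalg.inv(p["K"])@[u,v,1]; R=np.array(p["R"]); return -R.T@p["t"], R.T@d
def at(p,u,v,z):
    c,d=ray(p,u,v); return c+d*(z-c[2])/d[2]
def proj(p,X):
    x=(np.array(p["R"])@np.array(X).reshape(-1,3).T).T+p["t"]; y=x@np.array(p["K"]).T; return y[:,:2]/y[:,2:]
E
python3 - <<'E'
from h import *
o=status.get_obs(); print(o)
ims=[]
for n in("scene","top"):
    p=vision.camera(n); print(n,p["K"],p["R"],p["t"]); cv2.imwrite(f"pics/{n}0.png",cv2.resize(p["pixels"][:,:,::-1],None,fx=1.5,fy=1.5,interpolation=cv2.INTER_CUBIC))
    for t in("box","lid","flap_1","lid_grip"):
        for s in silhouettes(t,p)[:5]:
            print(t,round(s["score"],2),s["extent"])
E
```

```text
{'time_s': 0.0, 'qpos': array([-1.18958639e+00,  3.00460833e-01,  1.52161977e+00, -2.63383030e-05,
        1.32071749e+00, -6.66230201e-02]), 'joint_vel': array([-0.00148703,  0.00079149,  0.00176709, -0.0005066 , -0.00122608,
        0.00167349]), 'tau': array([ 1.60380077e-04, -5.31801796e+01, -3.52737164e+01,  7.08625861e-02,
        2.43458507e-02, -9.96462586e-05]), 'ee_pos': array([ 0.2380309 , -0.49550829,  0.2048756 ]), 'eef_rot': array([-3.14038819e+00, -5.47963044e-05,  4.47839456e-01]), 'force': array([-0.13463534,  0.52502203,  0.1898843 ]), 'moment': array([ 0.01914931, -0.00707905, -0.02284337]), 'grip_force': 0.0, 'grip_width': 0.09438907588571814}
scene [[477.14459028   0.         251.0965876 ]
 [  0.         477.14459028 182.58399993]
 [  0.           0.           1.        ]] [[-0.69950943 -0.7143571   0.01950605]
 [-0.33757957  0.30625875 -0.8900818 ]
 [ 0.62986236 -0.62920546 -0.45538325]] [0.31664826 0.27717695 1.37441158]
box 0.89 [260.7, 155.1, 291.3, 194.3]
box 0.43 [186.8, 209.1, 198.9, 220.0]
lid 0.86 [183.3, 191.0, 253.0, 223.2]
flap_1 0.45 [208.5, 187.6, 219.3, 199.6]
flap_1 0.45 [186.2, 211.3, 197.9, 215.1]
flap_1 0.38 [227.8, 213.3, 234.5, 216.8]
lid_grip 0.64 [181.4, 188.0, 257.4, 218.7]
top [[493.68190717   0.         256.52837837]
 [  0.         493.68190717 192.36420054]
 [  0.           0.           1.        ]] [[-0.01497281 -0.9996736  -0.02070043]
 [-0.98401586  0.0184061  -0.17712709]
 [ 0.17745029  0.01771746 -0.98397027]] [-0.07124469  0.57561411  1.57983596]
box 0.67 [240.3, 198.1, 256.6, 212.8]
box 0.6 [294.1, 178.5, 349.6, 220.6]
lid 0.83 [182.6, 165.4, 260.1, 227.1]
flap_1 0.71 [223.8, 162.8, 234.7, 181.9]
flap_1 0.57 [247.6, 201.2, 260.4, 214.4]
flap_1 0.49 [209.2, 214.6, 219.3, 223.9]
flap_1 0.43 [183.5, 179.0, 198.5, 197.8]
lid_grip 0.96 [185.4, 168.3, 258.4, 228.9]
```

View pics/scene0.png

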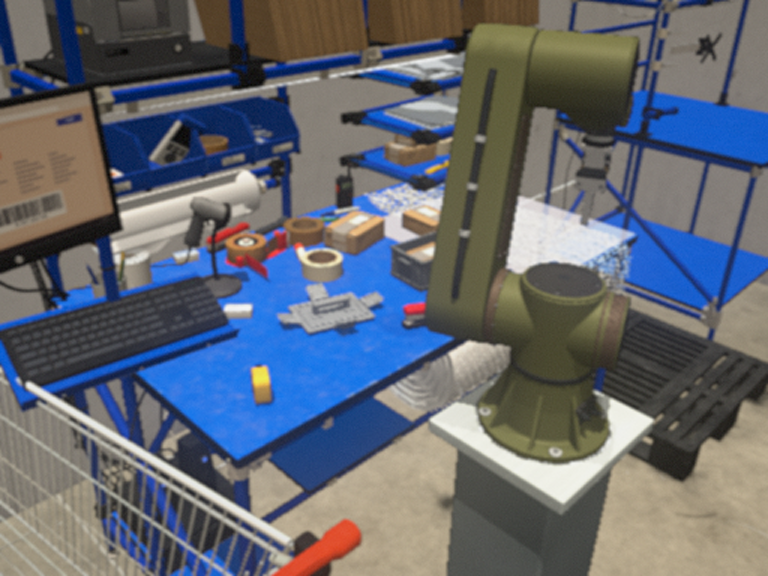

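View pics/top0.png

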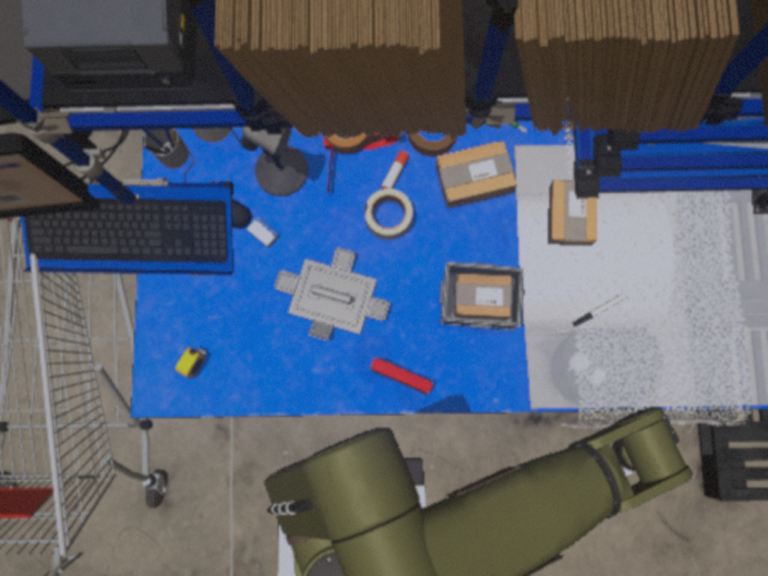

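The scene view shows the lid at about (330,312) and the box partly behind the arm at (415,262). In the top view (1.5x), the lid is at (332,296), slightly turned, and the box is at (482,296), nearly square. The stapler is at (402,375). Next I need a sharper crop.

Run:
```python
from h import *
p=vision.camera("top"); im=p["pixels"]
np.savez("top0.npz",**{k:p[k] for k in("pixels","K","R","t")})
a=cv2.resize(im[160:232,180:356],None,fx=4.5,fy=4.5,interpolation=cv2.INTER_CUBIC)
p2=vision.camera("scene"); np.savez("scene0.npz",**{k:p2[k] for k in("pixels","K","R","t")})
b=cv2.resize(p2["pixels"][175:230,175:307],None,fx=6,fy=6,interpolation=cv2.INTER_CUBIC)[:270]
c=np.zeros((600,800,3),np.uint8); c[:324,:792]=a; b=cv2.resize(p2["pixels"][150:230,175:307],None,fx=3.4,fy=3.4,interpolation=cv2.INTER_CUBIC); c[326:326+b.shape[0],:b.shape[1]]=b[:274]
cv2.imwrite("pics/crop1.png",c[:,:,::-1])
print(at(p,332/1.5,296/1.5,.04),at(p,482/1.5,296/1.5,.085))
```

```text
[0.56166331 0.03650307 0.04      ] [ 0.54799648 -0.28979866  0.085     ]
```

View pics/crop1.png

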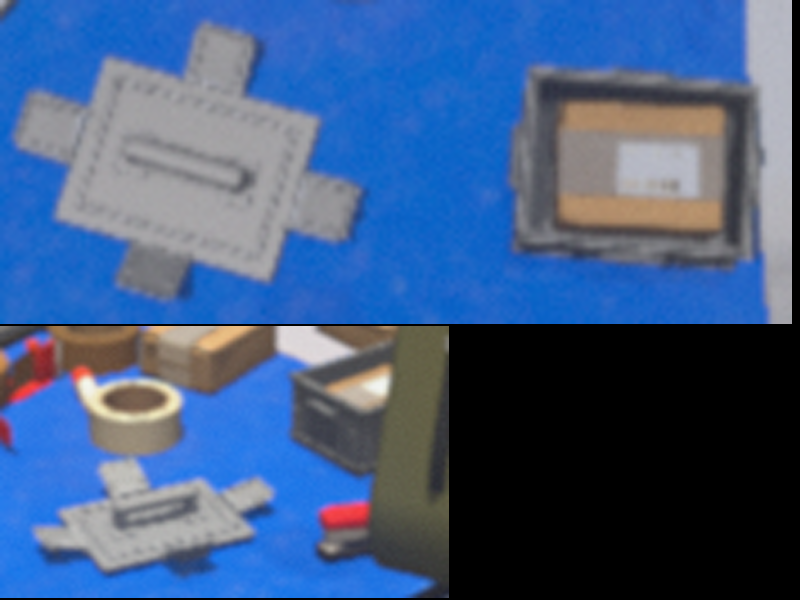

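The crop shows the lid plate corners at about (106,58), (320,116), (272,281) and (56,217), with its four flaps out. The box rim corners are at about (530,66), (757,87), (747,266) and (516,250). I'll fit both as silhouettes.

```bash
cat > fit.py <<'E'
from h import *
from scipy.optimize import minimize
def boxpts(x0,x1,y0,y1,z0,z1): return np.array([[x,y,z] for x in(x0,x1) for y in(y0,y1) for z in(z0,z1)])
def Rz(a): return np.array([[np.cos(a),-np.sin(a),0],[np.sin(a),np.cos(a),0],[0,0,1]])
def lidparts(ang):
    P=[boxpts(-.065,.065,-.085,.085,.008,.013),boxpts(-.051,.051,-.071,.071,0,.008),boxpts(-.009,.009,-.046,.046,.013,.045)]
    for (o,h),a in zip([((-1,0),.069),((1,0),.069),((0,-1),.089),((0,1),.089)],ang):
        o=np.array([*o,0.]);s=np.array([-o[1],o[0],0]);u=np.array([0,0,1.]);d=np.sin(a)*o-np.cos(a)*u;n=np.cos(a)*o+np.sin(a)*u
        P.append(np.array([o*h+u*.011+d*r+n*t+s*w for r in(0,.043) for t in(.003,.006) for w in(-.023,.023)]))
    return P
BOX=[boxpts(-.06,.06,-.08,.08,0,.085),boxpts(-.064,.064,-.084,.084,.081,.085),
     boxpts(-.071,.071,-.022,.022,.062,.069),boxpts(-.022,.022,-.091,.091,.062,.069)]
S=8
def render(p,parts,pose,win):
    x0,y0,x1,y1=win; m=np.zeros(((y1-y0)*S,(x1-x0)*S),np.uint8)
    for P in parts:
        W=P@Rz(pose[3]).T+pose[:3]; q=(proj(p,W)-[x0-.5,y0-.5])*S-.5
        h=cv2.convexHull(np.round(q*16).astype(np.int32)); cv2.fillConvexPoly(m,h,255,shift=4)
    return cv2.GaussianBlur(cv2.resize(m,None,fx=1/S,fy=1/S,interpolation=cv2.INTER_AREA),(0,0),.6)/255.
def fg(p,win):
    x0,y0,x1,y1=win; c=p["pixels"][y0:y1,x0:x1].astype(float)
    return np.clip(1-((c[...,2]-c[...,0])-30)/110,0,1)   # grey=1, blue=0
def refine(f,x0,step):
    sim=np.vstack([x0]+[np.array(x0)+np.eye(len(x0))[i]*step[i] for i in range(len(x0))])
    return minimize(f,x0,method="Nelder-Mead",options=dict(initial_simplex=sim,maxiter=2000,xatol=1e-5,fatol=1e-4))
E
python3 - <<'E'
from fit import *
T=dict(np.load("top0.npz"));C=dict(np.load("scene0.npz"))
wt=(178,158,266,230); ws=(180,187,262,226)
mt,ms=fg(T,wt),fg(C,ws)
def parts(v): return lidparts(v[3:])
def ft(v): return np.abs(render(T,parts(v),[v[0],v[1],0,v[2]],wt)-mt).sum()
def fs(v): return np.abs(render(C,parts(v),[v[0],v[1],0,v[2]],ws)-ms).sum()
x0=[.562,.036,-.26,2,2,2,2]; st=[.01,.01,.05,.2,.2,.2,.2]
for n,f in(("top",ft),("scene",fs),("both",lambda v:ft(v)+fs(v))):
    r=refine(f,x0,st); r=refine(f,r.x,np.array(st)/3); print(n,r.x.round(4),r.fun,mt.sum(),ms.sum())
wb=(290,170,346,226); mb=fg(T,wb)
print((mb[::4,::4]*9).astype(int))
mb[12:45,10:47]=1
fb=lambda v:np.abs(render(T,BOX,[v[0],v[1],0,v[2]],wb)-mb)[:,:].sum()
r=refine(fb,[.548,-.29,-.09],[.01,.01,.05]); r=refine(fb,r.x,[.004,.004,.02]);print("box",r.x,r.fun)
print("cam",-T["R"].T@T["t"],-C["R"].T@C["t"])
k=lambda P,i:P[i]
def pr(p,P,s,off): return ((proj(p,P)-off+.5)*s).round()
x=r.x; P=np.array([[a*.064,b*.084,.085] for a,b in((1,1),(1,-1),(-1,-1),(-1,1))])@Rz(x[2]).T+[x[0],x[1],0]
print(pr(T,P,4.5,[180,160]))
E
```

```text
top [ 0.5676  0.0387 -0.3065  2.2124  1.9728  1.7789  1.8652] 162.71657754010695 2732.4909090909086 1371.7727272727273
scene [ 0.5659  0.0434 -0.2948  1.8938  2.3062  1.7874  1.8273] 125.10249554367202 2732.4909090909086 1371.7727272727273
both [ 0.5676  0.0395 -0.3023  2.2208  1.9774  1.7251  1.7449] 345.1745098039216 2732.4909090909086 1371.7727272727273
[[0 0 0 0 0 0 0 0 0 0 0 0 0 0]
 [0 0 3 2 0 0 0 0 0 0 0 0 0 0]
 [0 0 9 9 9 9 9 9 9 9 9 9 9 6]
 [0 0 9 9 9 9 9 9 9 9 9 9 9 9]
 [0 0 9 9 9 9 9 9 9 9 9 9 9 9]
 [0 8 9 9 9 9 9 9 9 9 9 9 9 9]
 [0 9 9 9 9 9 9 9 9 9 9 9 9 9]
 [0 9 9 9 9 9 9 9 9 9 9 9 9 9]
 [0 6 9 9 9 9 9 9 9 9 9 9 9 9]
 [0 5 9 9 9 9 9 9 9 9 9 9 9 9]
 [0 6 9 9 9 9 9 9 9 9 9 9 9 9]
 [0 8 9 9 9 9 9 9 9 9 9 9 9 9]
 [0 0 0 0 0 0 2 6 6 8 8 9 9 9]
 [0 0 0 0 0 0 0 0 0 0 0 0 0 0]]
box [ 0.553685   -0.28986817 -0.10667643] 44.07575757575758
cam [ 0.28500433 -0.10980693  1.65499367] [-0.55062239  1.00609933  0.86641761]
[[528.  65.]
 [761.  85.]
 [750. 261.]
 [514. 240.]]
```

```bash
cat > ov.py <<'E'
from fit import *
def overlay(p,items,win,s):
    x0,y0,x1,y1=win; im=cv2.resize(p["pixels"][y0:y1,x0:x1],None,fx=s,fy=s,interpolation=cv2.INTER_CUBIC)[:,:,::-1].copy()
    for parts,pose,col in items:
        for P in parts:
            q=(proj(p,P@Rz(pose[3]).T+pose[:3])-[x0-.5,y0-.5])*s-.5
            cv2.polylines(im,[cv2.convexHull(np.round(q).astype(np.int32))],1,col,1)
    return im
E
python3 - <<'E'
from ov import *
T=dict(np.load("top0.npz"));C=dict(np.load("scene0.npz"))
a=[2.21,1.97,1.78,1.83]
L=(lidparts(a),np.array([.5676,.0387,0,-.304]),(0,0,255)); B=(BOX+[boxpts(-.056,.056,-.076,.076,.0849,.085)],np.array([.5537,-.2899,0,-.1067]),(0,255,255))
A=overlay(T,[L,B],(180,160,356,232),4.5); c=np.zeros((600,800,3),np.uint8); c[:324,:792]=A
b=overlay(C,[L,B],(175,150,307,230),3.4); c[326:598,:b.shape[1]]=b[:272]
cv2.imwrite("pics/ov1.png",c)
q=np.array([at(T,180+u/4.5-.5,160+v/4.5-.5,.013)[:2] for u,v in((106,58),(320,116),(272,281),(56,217))])
d=q-np.roll(q,-1,0); print(q.mean(0),np.linalg.norm(d,axis=1),np.arctan2(d[:,1],d[:,0]))
E
```

```text
[0.56847416 0.03892139] [0.16871195 0.12979031 0.16934361 0.12672181] [ 1.28295852 -0.29159914 -1.87677742  2.84513767]
```

View pics/ov1.png

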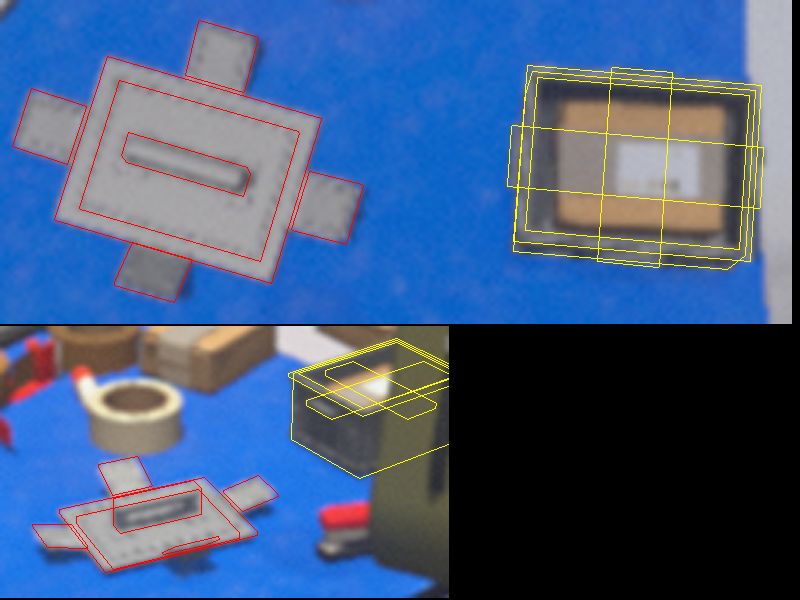

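The overlays match the lid and the box well in both cameras. Next, a helper that works out the shifts, then I'll approach above the grip.

```bash
cat > go.py <<'E'
import sys,numpy as np
from scipy.spatial.transform import Rotation as Q
from station import status
def go(pos,yaw,o=None,R0=None,p0=None):
    o=o or status.get_obs(); R0=R0 or Q.from_euler("xyz",o["eef_rot"]); p0=o["ee_pos"] if p0 is None else p0
    Rt=Q.from_euler("xyz",[np.pi,0,yaw]); return np.r_[R0.inv().apply(np.array(pos)-p0)/.5,(R0.inv()*Rt).as_rotvec()/(np.pi/2)].round(4)
if __name__=="__main__":
    v=[float(a) for a in sys.argv[1:]]
    for i in range(0,len(v),4): print(go(v[i:i+3],v[i+3]).tolist())
E
python3 go.py .403 -.228 .2 .857 .568 .04 .1 1.267
```

```text
[0.5291, -0.34, 0.0109, 0.0, -0.0, -0.2605]
[1.0586, -0.6802, 0.2109, 0.0, 0.0, -0.5215]
```

```bash
python3 -m pendant '[0.529,-0.34,0.01,0,0,-0.26,1, 0.529,-0.34,0.01,0,0,-0.26,1, 0.529,-0.34,0.01,0,0,-0.26,1, 0.529,-0.34,0.01,0,0,-0.26,1, 0.529,-0.34,0.01,0,0,-0.26,1, 0.529,-0.34,0.01,0,0,-0.26,1, 0.529,-0.34,0.01,0,0,-0.26,1, 0.529,-0.34,0.01,0,0,-0.26,1]' 30; python3 go.py .568 .04 .1 1.267
```

```text
time_s: 1.4
ee_pos: [0.4038, -0.2265, 0.2006]
eef_rot: [3.141, -0.0, 0.859]
force: [-0.1, 0.1, 0.1]
grip_width: 0.0935
grip_force: 0.0
[0.6181, -0.0992, 0.2012, 0.0001, -0.0001, -0.2595]
```

```bash
python3 -m pendant '[0.62,-0.1,0.2,0,0,-0.26,1, 0.62,-0.1,0.2,0,0,-0.26,1, 0.62,-0.1,0.2,0,0,-0.26,1, 0.62,-0.1,0.2,0,0,-0.26,1, 0.62,-0.1,0.2,0,0,-0.26,1, 0.62,-0.1,0.2,0,0,-0.26,1, 0.62,-0.1,0.2,0,0,-0.26,1, 0.62,-0.1,0.2,0,0,-0.26,1, 0.62,-0.1,0.2,0,0,-0.26,1, 0.62,-0.1,0.2,0,0,-0.26,1]'; python3 go.py .568 .04 .021 1.267
python3 - <<'E'
from ov import *
p=vision.camera("scene");q=vision.camera("top")
c=np.zeros((600,800,3),np.uint8)
c[:320,:768]=cv2.resize(p["pixels"],None,fx=1.5,fy=1.5)[60:380,:,::-1]
c[322:592,:768]=cv2.resize(q["pixels"],None,fx=1.5,fy=1.5)[100:370,:,::-1]
cv2.imwrite("pics/s2.png",c)
E
```

```text
time_s: 2.4
ee_pos: [0.5682, 0.0374, 0.1008]
eef_rot: [3.141, 0.0, 1.263]
force: [-0.4, -0.6, -0.3]
grip_width: 0.0938
grip_force: 0.0
[0.0048, -0.0021, 0.1597, 0.0003, 0.0, -0.0025]
```

View pics/s2.png

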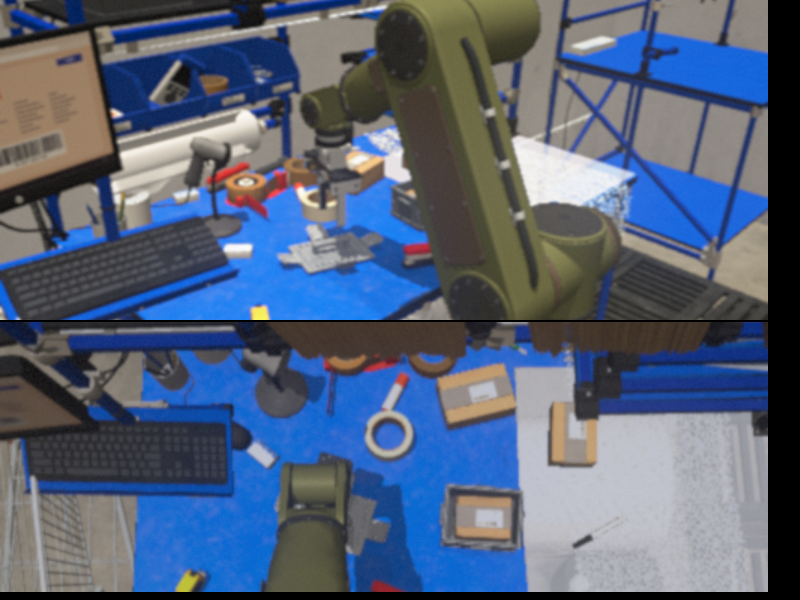

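The gripper hangs over the lid in the scene picture (tool at about (340,180)). The tray rack is well behind the box.

```bash
python3 -m pendant '[0.005,-0.002,0.06,0,0,-0.0025,1, 0.005,-0.002,0.11,0,0,-0.0025,1, 0.005,-0.002,0.14,0,0,-0.0025,1, 0.005,-0.002,0.16,0,0,-0.0025,1, 0.005,-0.002,0.16,0,0,-0.0025,1]'; python3 -m pendant '[0,0,0,0,0,0,-1, 0,0,0,0,0,0,-1, 0,0,0,0,0,0,-1, 0,0,0,0,0,0,-1, 0,0,0,0,0,0,-1, 0,0,0,0,0,0,-1, 0,0,0,0,0,0,-1, 0,0,0,0,0,0,-1, 0,0,0,0,0,0,-1, 0,0,0,0,0,0,-1]' 40
```

```text
time_s: 3.0
ee_pos: [0.5678, 0.0413, 0.0199]
eef_rot: [-3.14, 0.0, 1.268]
force: [-0.1, -1.1, 0.3]
grip_width: 0.0943
grip_force: 0.0
time_s: 4.0
ee_pos: [0.5681, 0.0416, 0.0204]
eef_rot: [-3.142, 0.0, 1.269]
force: [-2.5, 1.0, -1.4]
grip_width: 0.0177
grip_force: 39.0
```

```bash
python3 -m pendant '[0,0,-0.05,0,0,0,-1, 0,0,-0.12,0,0,0,-1, 0,0,-0.2,0,0,0,-1, 0,0,-0.28,0,0,0,-1, 0,0,-0.32,0,0,0,-1, 0,0,-0.32,0,0,0,-1, 0,0,-0.32,0,0,0,-1]'; python3 go.py .5537 -.2879 .17 1.464
```

```text
time_s: 4.7
ee_pos: [0.5676, 0.0416, 0.179]
eef_rot: [-3.14, 0.001, 1.268]
force: [0.7, 0.4, -5.2]
grip_width: 0.0175
grip_force: 40.0
[-0.6373, 0.1697, 0.0181, -0.0011, 0.0002, -0.1245]
```

```bash
python3 -m pendant '[-0.04,0.01,0,0,0,-0.01,-1, -0.1,0.027,0,0,0,-0.02,-1, -0.17,0.045,0,0,0,-0.035,-1, -0.24,0.065,0,0,0,-0.05,-1, -0.31,0.083,0,0,0,-0.065,-1, -0.38,0.1,0,0,0,-0.08,-1, -0.45,0.12,0,0,0,-0.09,-1, -0.52,0.14,0,0,0,-0.105,-1, -0.58,0.155,0,0,0,-0.115,-1, -0.62,0.165,0,0,0,-0.12,-1, -0.637,0.17,0,0,0,-0.1245,-1, -0.637,0.17,0,0,0,-0.1245,-1]'; python3 -m pendant '[0,0,0,0,0,0,-1, 0,0,0,0,0,0,-1, 0,0,0,0,0,0,-1]'
python3 - <<'E'
from ov import *
o=status.get_obs(); print(o["ee_pos"],o["eef_rot"],o["force"])
c=np.zeros((600,800,3),np.uint8)
T=vision.camera("top");C=vision.camera("scene")
for n,p in(("top1",T),("scene1",C)): np.savez(n+".npz",**{k:p[k] for k in("pixels","K","R","t")})
a=[2.21,1.97,1.78,1.83]; x,y,z=o["ee_pos"]; yw=o["eef_rot"][2]-np.pi/2
L=(lidparts(a),np.array([x,y,z-.0204,yw]),(0,0,255)); B=(BOX,np.array([.5537,-.2899,0,-.1067]),(0,255,255))
c[:400,:400]=overlay(T,[L],(280,140,380,240),4); c[:400,402:702]=overlay(C,[L,B],(240,120,340,253),3)[:400]
cv2.imwrite("pics/held.png",c)
E
```

```text
time_s: 5.9
ee_pos: [0.5539, -0.288, 0.1785]
eef_rot: [-3.139, -0.001, 1.463]
force: [-0.3, 0.7, -4.5]
grip_width: 0.0179
grip_force: 40.0
time_s: 6.2
ee_pos: [0.5547, -0.2869, 0.1805]
eef_rot: [3.142, -0.0, 1.465]
force: [0.6, 0.5, -3.4]
grip_width: 0.0172
grip_force: 40.0
[ 0.55468583 -0.28685424  0.18048276] [ 3.14156595e+00 -5.36300295e-05  1.46510525e+00] [ 0.59352051  0.48999726 -3.38446005]Traceback (most recent call last):
  File "<stdin>", line 8, in <module>
ValueError: could not broadcast input array from shape (399,300,3) into shape (400,300,3)
```

Run:
```python
from ov import *
T=dict(np.load("top1.npz"));C=dict(np.load("scene1.npz"))
c=np.zeros((600,800,3),np.uint8)
a=[2.21,1.97,1.78,1.83]
L=(lidparts(a),np.array([.554,-.2875,.159,-.107]),(0,0,255)); B=(BOX,np.array([.5537,-.2899,0,-.1067]),(0,255,255))
c[:400,:400]=overlay(T,[L],(280,140,380,240),4); c[:396,402:798]=overlay(C,[L,B],(240,110,339,209),4)
cv2.imwrite("pics/held.png",c[:400])
```

```text
(no output)
```

View pics/held.png

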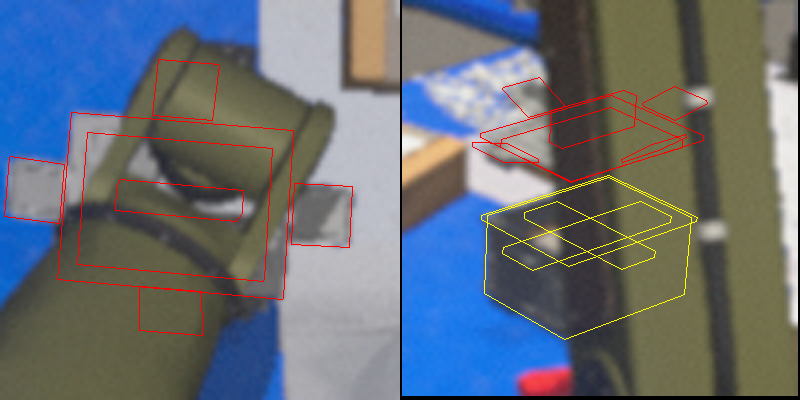

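The held lid's outline agrees with the picture: the left flap spans about (5..65,157..222) and the right one about (293..352,184..247). I'll check the residual numerically on the left flap.

Run:
```python
from fit import *
T=dict(np.load("top1.npz"))
w=(276,166,297,202); m=fg(T,w)
for a4 in(1.75,1.8,1.85,1.9):
    f=lambda v:np.abs(render(T,lidparts([2.2,2,1.78,a4]),[v[0],v[1],.159,-.106],w)-m).sum()
    r=refine(f,[.554,-.2875],[.004,.004]); print(a4,r.x.round(4),r.fun)
T0=dict(np.load("top0.npz"))
w0=(178,158,266,230); m0=fg(T0,w0)
print([round(np.abs(render(T0,lidparts([2.21,1.97,1.78,a]),[.5676,.0387,0,-.304],w0)-m0).sum(),1) for a in(1.75,1.8,1.85,1.9)])
```

```text
1.75 [ 0.5546 -0.2896] 38.58092691622103
1.8 [ 0.5547 -0.2886] 36.46720142602496
1.85 [ 0.5546 -0.2877] 33.6921568627451
1.9 [ 0.5544 -0.2871] 30.879322638146164
[np.float64(166.1), np.float64(165.4), np.float64(164.4), np.float64(164.7)]
```

```bash
python3 -m pendant '[-0.004,-0.001,0.03,0,0,0,-1, -0.004,-0.001,0.07,0,0,0,-1, -0.004,-0.001,0.11,0,0,0,-1, -0.004,-0.001,0.13,0,0,0,-1, -0.004,-0.001,0.14,0,0,0,-1, -0.004,-0.001,0.148,0,0,0,-1, -0.004,-0.001,0.148,0,0,0,-1]'; python3 -m pendant '[0,0,0.004,0,0,0,-1, 0,0,0.008,0,0,0,-1, 0,0,0.008,0,0,0,-1]'
```

```text
time_s: 7.0
ee_pos: [0.5538, -0.2897, 0.1065]
eef_rot: [3.141, 0.0, 1.464]
force: [0.1, -0.1, -3.5]
grip_width: 0.0176
grip_force: 40.0
time_s: 7.3
ee_pos: [0.5537, -0.2897, 0.1024]
eef_rot: [3.142, 0.0, 1.464]
force: [-0.4, 0.0, -3.8]
grip_width: 0.0177
grip_force: 40.0
```

```bash
python3 -m pendant '[0,0,0.004,0,0,0,-1, 0,0,0.004,0,0,0,-1]'; python3 -m pendant '[0,0,0.003,0,0,0,-1, 0,0,0.003,0,0,0,-1]';  python3 -m pendant '[0,0,0.003,0,0,0,-1, 0,0,0.003,0,0,0,-1]'
```

```text
time_s: 7.5
ee_pos: [0.5537, -0.2897, 0.1002]
eef_rot: [-3.141, -0.0, 1.464]
force: [0.4, 0.2, -3.7]
grip_width: 0.0177
grip_force: 40.0
time_s: 7.7
ee_pos: [0.5537, -0.2896, 0.0988]
eef_rot: [-3.141, -0.0, 1.464]
force: [-0.3, -1.0, -4.6]
grip_width: 0.0176
grip_force: 40.0
time_s: 7.9
ee_pos: [0.5538, -0.2897, 0.0975]
eef_rot: [3.141, 0.0, 1.464]
force: [-0.4, -0.2, -3.6]
grip_width: 0.0175
grip_force: 40.0
```

```bash
python3 -m pendant '[0,0,0.002,0,0,0,-1, 0,0,0.002,0,0,0,-1]'; python3 -m pendant '[0,0,0.002,0,0,0,-1, 0,0,0.002,0,0,0,-1]'
```

```text
time_s: 8.1
ee_pos: [0.5538, -0.2897, 0.0974]
eef_rot: [3.141, 0.0, 1.464]
force: [-3.6, 2.0, 5.3]
grip_width: 0.0176
grip_force: 40.0
time_s: 8.3
ee_pos: [0.5539, -0.2898, 0.0974]
eef_rot: [3.141, 0.001, 1.464]
force: [-8.0, 4.4, 14.1]
grip_width: 0.0174
grip_force: 40.0
```

```bash
python3 -m pendant '[0.0007,-0.0018,0,0,0,0,-1, 0.0007,-0.0018,0,0,0,0,-1]'; python3 -m pendant '[0,0,0,0,0,0,-0.4, 0,0,0,0,0,0,-0.4, 0,0,0,0,0,0,-0.4]' 3; python3 -m pendant '[0,0,0,0,0,0,0.2, 0,0,0,0,0,0,0.2, 0,0,0,0,0,0,0.2, 0,0,0,0,0,0,0.2, 0,0,0,0,0,0,0.2]' 40
```

```text
time_s: 8.5
ee_pos: [0.5539, -0.2898, 0.0974]
eef_rot: [3.138, 0.002, 1.464]
force: [-0.8, 0.4, 8.9]
grip_width: 0.0175
grip_force: 40.0
time_s: 8.8
ee_pos: [0.5529, -0.2893, 0.0954]
eef_rot: [-3.142, 0.0, 1.464]
force: [-0.1, 0.5, -0.4]
grip_width: 0.0282
grip_force: 0.0
time_s: 9.3
ee_pos: [0.5529, -0.2892, 0.0955]
eef_rot: [3.142, -0.0, 1.464]
force: [-0.7, -0.3, -0.1]
grip_width: 0.0563
grip_force: 0.0
```

```bash
python3 -m pendant '[0,0,-0.06,0,0,0,0.2, 0,0,-0.12,0,0,0,0.2, 0,0,-0.2,0,0,0,-1, 0.1,0,-0.22,0,0,0,-1, 0.2,0,-0.22,0,0,0,-1, 0.3,0,-0.22,0,0,0,-1, 0.4,0,-0.22,0,0,0,-1, 0.5,0,-0.22,0,0,0,-1, 0.5,0,-0.22,0,0,0,-1, 0.5,0,-0.22,0,0,0,-1]' 60
python3 - <<'E'
from ov import *
o=status.get_obs(); print(o["force"],o["grip_width"])
T=vision.camera("top"); np.savez("top2.npz",**{k:T[k] for k in("pixels","K","R","t")})
C=vision.camera("scene"); np.savez("scene2.npz",**{k:C[k] for k in("pixels","K","R","t")})
a=[2.21,1.97,1.78,1.85]
L=(lidparts(a),np.array([.5537,-.2899,.077,-.1067]),(0,0,255))
c=np.zeros((600,800,3),np.uint8)
c[:400,:400]=overlay(T,[],(280,150,380,250),4);c[:400,400:]=overlay(T,[L],(280,150,380,250),4)
b=overlay(C,[L],(240,140,340,206),3); c[402:600,:300]=b[:198]
cv2.imwrite("pics/seated.png",c)
E
```

```text
time_s: 10.3
ee_pos: [0.5796, -0.0399, 0.2055]
eef_rot: [3.142, 0.0, 1.466]
force: [-0.7, -0.8, -0.1]
grip_width: 0.0004
grip_force: 0.0
[-0.7089936  -0.84073561 -0.08250692] 0.00038831335220044464
```

View pics/seated.png

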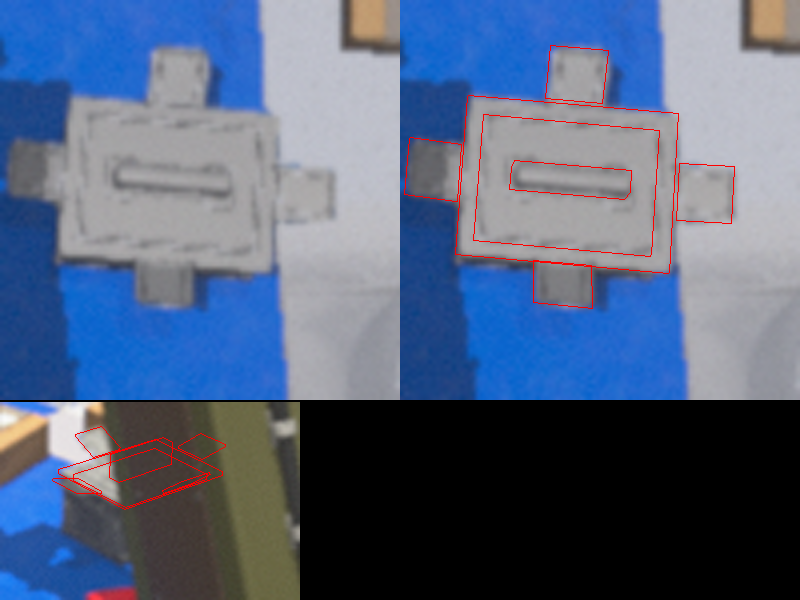

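The lid is seated: its plate corners at (70,95), (276,113), (271,272) and (57,257) match the overlay of the fitted pose. Now clip_4 on the +y side, starting with a hover with the fingers closed.

```bash
python3 -m pendant '[-0.1,0.0,0.05,0,0,0,-1, -0.18,0.0,0.1,0,0,0,-1, -0.254,0.0014,0.14,0,0,0,-1, -0.254,0.0014,0.16,0,0,0,-1, -0.254,0.0014,0.16,0,0,0,-1]'
cat > lf.py <<'E'
import numpy as np
from station import status
o=status.get_obs(); d=o["ee_pos"][:2]-[.5535,-.2897]; c,s=np.cos(-.1067),np.sin(-.1067)
f=o["force"]
print("lid x,y mm",((c*d[0]+s*d[1])*1e3).round(1),((-s*d[0]+c*d[1])*1e3).round(1),"z",(o["ee_pos"][2]*1e3).round(1),"F lidx,y,z",[round(v,1) for v in(c*f[0]+s*f[1],-s*f[0]+c*f[1],f[2])],"t",o["time_s"].round(1))
E
python3 lf.py
```

```text
time_s: 10.9
ee_pos: [0.5656, -0.1685, 0.1239]
eef_rot: [-3.139, -0.001, 1.461]
force: [-0.2, 0.7, 0.8]
grip_width: 0.0006
grip_force: 0.0Traceback (most recent call last):
  File "lf.py", line 5, in <module>
    print("lid x,y mm",((c*d[0]+s*d[1])*1e3).round(1),((-s*d[0]+c*d[1])*1e3).round(1),"z",(o["ee_pos"][2]*1e3).round(1),"F lidx,y,z",[round(v,1) for v in(c*f[0]+s*f[1],-s*f[0]+c*f[1],f[2])],"t",o["time_s"].round(1))
                                                                                                                                                                                                  ^^^^^^^^^^^^^^^^^
AttributeError: 'float' object has no attribute 'round'
```

```bash
sed -i 's/o\["time_s"\].round(1)/round(o["time_s"],1)/' lf.py; python3 -m pendant '[0.002,0,0.03,0,0,0,-1, 0.004,0,0.05,0,0,0,-1, 0.004,0,0.071,0,0,0,-1, 0.002,0,0.082,0,0,0,-1, 0,0,0.093,0,0,0,-1, -0.004,0,0.101,0,0,0,-1, -0.008,0,0.108,0,0,0,-1, -0.012,0,0.113,0,0,0,-1, -0.0156,0,0.116,0,0,0,-1, -0.0156,0,0.116,0,0,0,-1]';python3 lf.py
```

```text
time_s: 11.9
ee_pos: [0.5658, -0.1751, 0.0674]
eef_rot: [-3.142, 0.0, 1.464]
force: [0.6, 0.0, 0.1]
grip_width: 0.0003
grip_force: 0.0
lid x,y mm 0.0 115.3 z 67.4 F lidx,y,z [np.float64(0.6), np.float64(0.1), np.float64(0.1)] t 11.9
```

Run:
```python
from ov import *
T=vision.camera("top"); C=vision.camera("scene")
c=np.zeros((400,800,3),np.uint8)
c[:400,:400]=overlay(T,[],(280,150,380,250),4);c[:400,400:]=overlay(C,[],(220,120,320,220),4)
cv2.imwrite("pics/fold.png",c)
```

```text
(no output)
```

View pics/fold.png

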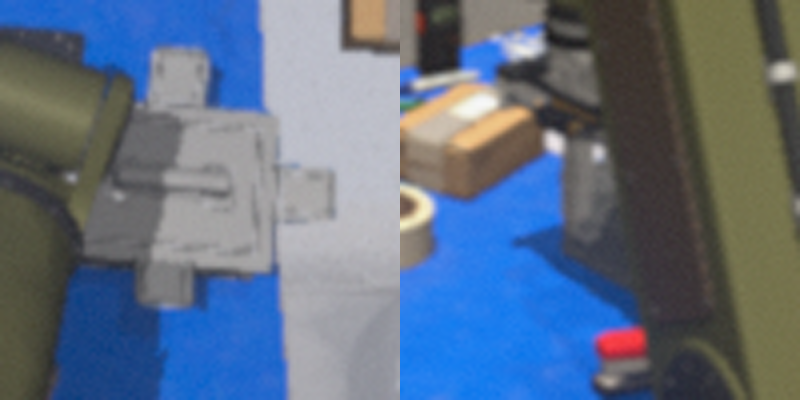

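The top view shows the lid unmoved (corners (276,113) and (271,272)). The arm hides the flap in both views, so I'll go on by force feel.

```bash
python3 -m pendant '[-0.004,0,0.005,0,0,0,-1, -0.004,0,0.005,0,0,0,-1]' >/dev/null;python3 lf.py; python3 -m pendant '[-0.0024,0,0.002,0,0,0,-1, -0.0024,0,0.002,0,0,0,-1]'>/dev/null;python3 lf.py;python3 -m pendant '[-0.0024,0,0.002,0,0,0,-1, -0.0024,0,0.002,0,0,0,-1]'>/dev/null;python3 lf.py
```

```text
lid x,y mm 0.0 113.4 z 64.8 F lidx,y,z [np.float64(-0.4), np.float64(1.1), np.float64(1.1)] t 12.2
lid x,y mm 0.2 112.6 z 64.1 F lidx,y,z [np.float64(-1.1), np.float64(2.8), np.float64(3.4)] t 12.4
lid x,y mm 0.2 111.5 z 63.3 F lidx,y,z [np.float64(-1.3), np.float64(4.8), np.float64(5.4)] t 12.6
```

```bash
python3 -m pendant '[-0.0024,0,0.001,0,0,0,-1, -0.0024,0,0.001,0,0,0,-1]' >/dev/null;python3 lf.py; python3 -m pendant '[-0.002,0,0.001,0,0,0,-1, -0.002,0,0.001,0,0,0,-1]'>/dev/null;python3 lf.py;python3 -m pendant '[-0.002,0,0.001,0,0,0,-1, -0.002,0,0.001,0,0,0,-1]'>/dev/null;python3 lf.py
```

```text
lid x,y mm 0.2 110.6 z 62.9 F lidx,y,z [np.float64(-1.6), np.float64(6.0), np.float64(6.2)] t 12.8
lid x,y mm 0.2 109.7 z 62.4 F lidx,y,z [np.float64(-0.9), np.float64(7.2), np.float64(5.6)] t 13.0
lid x,y mm 0.2 108.5 z 61.8 F lidx,y,z [np.float64(-0.6), np.float64(5.8), np.float64(5.5)] t 13.2
```

```bash
python3 -m pendant '[-0.002,0,0.001,0,0,0,-1, -0.002,0,0.001,0,0,0,-1]' >/dev/null;python3 lf.py; python3 -m pendant '[-0.002,0,0.001,0,0,0,-1, -0.002,0,0.001,0,0,0,-1]'>/dev/null;python3 lf.py
```

```text
lid x,y mm 0.2 107.4 z 61.2 F lidx,y,z [np.float64(0.2), np.float64(5.3), np.float64(4.1)] t 13.4
lid x,y mm 0.1 106.0 z 60.5 F lidx,y,z [np.float64(0.9), np.float64(2.9), np.float64(1.5)] t 13.6
```

```bash
python3 -m pendant '[-0.002,0,0,0,0,0,-1, -0.002,0,0,0,0,0,-1]' >/dev/null;python3 lf.py
```

```text
lid x,y mm -0.1 104.6 z 60.2 F lidx,y,z [np.float64(-0.1), np.float64(-0.5), np.float64(-1.1)] t 13.8
```

```bash
python3 -m pendant '[-0.002,0,0,0,0,0,-1, -0.002,0,0,0,0,0,-1]' >/dev/null;python3 lf.py; python3 -m pendant '[-0.002,0,0,0,0,0,-1, -0.002,0,0,0,0,0,-1]' >/dev/null;python3 lf.py
```

```text
lid x,y mm -0.1 103.8 z 60.3 F lidx,y,z [np.float64(-0.6), np.float64(0.5), np.float64(-1.3)] t 14.0
lid x,y mm -0.1 103.6 z 60.2 F lidx,y,z [np.float64(0.5), np.float64(6.5), np.float64(0.3)] t 14.2
```

Clip 4 has come home: the force peaked, dropped to zero, then met a hard stop at 103.6 mm. Next is clip_2, using the same finger face turned by 90°.

```bash
python3 -m pendant '[0.03,0,-0.01,0,0,0,-1, 0.03,0,-0.1,0,0,0,-1, 0.03,0,-0.2,0,0,0.08,-1, -0.0,0.02,-0.2,0,0,0.17,-1, -0.04,0.05,-0.2,0,0,0.26,-1, -0.08,0.08,-0.2,0,0,0.35,-1, -0.12,0.12,-0.2,0,0,0.44,-1, -0.16,0.16,-0.2,0,0,0.53,-1, -0.207,0.208,-0.2,0,0,0.62,-1, -0.207,0.208,-0.2,0,0,0.71,-1, -0.207,0.208,-0.2,0,0,0.8,-1, -0.207,0.208,-0.2,0,0,0.89,-1]';python3 lf.py
python3 - <<'E'
from go import *
c,s=np.cos(-.1067),np.sin(-.1067)
print(go([.5535+c*.1045,-.2897+s*.1045,.125],-.1067))
E
```

```text
time_s: 15.4
ee_pos: [0.6572, -0.3007, 0.1605]
eef_rot: [3.141, 0.0, 0.06]
force: [-0.6, 1.2, -0.1]
grip_width: 0.0002
grip_force: 0.0
lid x,y mm 104.3 0.1 z 160.5 F lidx,y,z [np.float64(-0.7), np.float64(1.1), np.float64(-0.1)] t 15.4
[4.000e-04 3.000e-04 7.100e-02 2.000e-04 1.000e-04 1.063e-01]
```

```bash
python3 -m pendant '[0,0,0.03,0,0,0.08,-1, 0,0,0.06,0,0,0.106,-1, 0,0,0.071,0,0,0.106,-1, 0,0,0.071,0,0,0.106,-1]';python3 lf.py
```

```text
time_s: 15.8
ee_pos: [0.6568, -0.3006, 0.1245]
eef_rot: [-3.141, 0.001, -0.099]
force: [0.9, -0.2, -0.8]
grip_width: 0.0003
grip_force: 0.0
lid x,y mm 103.9 0.1 z 124.5 F lidx,y,z [np.float64(0.9), np.float64(-0.1), np.float64(-0.8)] t 15.8
```

```bash
python3 -m pendant '[0.001,0,0.03,0,0,0,-1, 0.003,0,0.05,0,0,0,-1, 0.003,0,0.071,0,0,0,-1, 0.001,0,0.082,0,0,0,-1, -0.001,0,0.093,0,0,0,-1, -0.005,0,0.101,0,0,0,-1, -0.009,0,0.108,0,0,0,-1, -0.013,0,0.113,0,0,0,-1, -0.017,0,0.116,0,0,0,-1, -0.017,0,0.116,0,0,0,-1]'>/dev/null;python3 lf.py; python3 -m pendant '[-0.004,0,0.005,0,0,0,-1, -0.004,0,0.005,0,0,0,-1]' >/dev/null;python3 lf.py; python3 -m pendant '[-0.0024,0,0.002,0,0,0,-1, -0.0024,0,0.002,0,0,0,-1]'>/dev/null;python3 lf.py
```

```text
lid x,y mm 95.3 -0.6 z 66.9 F lidx,y,z [np.float64(0.2), np.float64(1.4), np.float64(-0.4)] t 16.8
lid x,y mm 93.7 -0.6 z 64.7 F lidx,y,z [np.float64(1.2), np.float64(-0.1), np.float64(1.0)] t 17.0
lid x,y mm 92.9 -0.7 z 64.2 F lidx,y,z [np.float64(4.1), np.float64(-1.0), np.float64(3.7)] t 17.2
```

```bash
for i in 1; do python3 -m pendant '[-0.0024,0,0.002,0,0,0,-1, -0.0024,0,0.002,0,0,0,-1]'>/dev/null;python3 lf.py; python3 -m pendant '[-0.0024,0,0.001,0,0,0,-1, -0.0024,0,0.001,0,0,0,-1]' >/dev/null;python3 lf.py; python3 -m pendant '[-0.002,0,0.001,0,0,0,-1, -0.002,0,0.001,0,0,0,-1]'>/dev/null;python3 lf.py;python3 -m pendant '[-0.002,0,0.001,0,0,0,-1, -0.002,0,0.001,0,0,0,-1]'>/dev/null;python3 lf.py; done
```

```text
lid x,y mm 92.1 -0.7 z 63.6 F lidx,y,z [np.float64(6.1), np.float64(0.4), np.float64(5.8)] t 17.4
lid x,y mm 91.2 -0.7 z 63.2 F lidx,y,z [np.float64(8.1), np.float64(-0.1), np.float64(5.8)] t 17.6
lid x,y mm 90.3 -0.7 z 62.8 F lidx,y,z [np.float64(9.2), np.float64(-1.0), np.float64(4.5)] t 17.8
lid x,y mm 89.2 -0.7 z 62.2 F lidx,y,z [np.float64(8.2), np.float64(0.7), np.float64(5.9)] t 18.0
```

```bash
for i in 1; do python3 -m pendant '[-0.002,0,0.001,0,0,0,-1, -0.002,0,0.001,0,0,0,-1]'>/dev/null;python3 lf.py; python3 -m pendant '[-0.002,0,0.001,0,0,0,-1, -0.002,0,0.001,0,0,0,-1]' >/dev/null;python3 lf.py; python3 -m pendant '[-0.002,0,0.0,0,0,0,-1, -0.002,0,0.0,0,0,0,-1]'>/dev/null;python3 lf.py; done
```

```text
lid x,y mm 87.6 -0.7 z 61.3 F lidx,y,z [np.float64(3.1), np.float64(0.8), np.float64(3.5)] t 18.2
lid x,y mm 85.4 -0.5 z 59.5 F lidx,y,z [np.float64(0.5), np.float64(0.2), np.float64(-0.7)] t 18.4
lid x,y mm 84.7 -0.5 z 59.3 F lidx,y,z [np.float64(4.4), np.float64(0.0), np.float64(-2.6)] t 18.6
```

```bash
python3 -m pendant '[-0.001,0,0,0,0,0,-1, -0.001,0,0,0,0,0,-1]'>/dev/null;python3 lf.py; python3 -m pendant '[-0.001,0,0,0,0,0,-1, -0.001,0,0,0,0,0,-1]' >/dev/null;python3 lf.py
```

```text
lid x,y mm 84.6 -0.5 z 59.4 F lidx,y,z [np.float64(7.2), np.float64(-0.4), np.float64(-5.4)] t 18.8
lid x,y mm 84.5 -0.5 z 59.4 F lidx,y,z [np.float64(11.9), np.float64(-1.1), np.float64(-6.9)] t 19.0
```

Clip 2 is home: after the snap it met a hard stop at 84.5 mm. Next is clip_3.

```bash
python3 -m pendant '[0.03,0,-0.01,0,0,0,-1, 0.03,0,-0.1,0,0,0,-1, 0.03,0,-0.2,0,0,-0.08,-1, 0.0,0.02,-0.2,0,0,-0.17,-1, -0.03,0.06,-0.2,0,0,-0.26,-1, -0.06,0.1,-0.2,0,0,-0.35,-1, -0.1,0.15,-0.2,0,0,-0.44,-1, -0.13,0.2,-0.2,0,0,-0.53,-1, -0.166,0.248,-0.2,0,0,-0.62,-1, -0.166,0.248,-0.2,0,0,-0.71,-1, -0.166,0.248,-0.2,0,0,-0.8,-1, -0.166,0.248,-0.2,0,0,-0.89,-1]'>/dev/null;python3 lf.py
python3 - <<'E'
from go import *
c,s=np.cos(-.1067),np.sin(-.1067)
print(go([.5535+s*.1245,-.2897-c*.1245,.125],1.464))
E
```

```text
lid x,y mm 1.1 -125.3 z 159.6 F lidx,y,z [np.float64(0.6), np.float64(-0.3), np.float64(0.2)] t 20.2
[ 0.0013 -0.0023  0.0692 -0.0009 -0.0003 -0.1026]
```

```bash
python3 -m pendant '[0.001,-0.002,0.03,0,0,-0.08,-1, 0.001,-0.002,0.06,0,0,-0.104,-1, 0.001,-0.002,0.07,0,0,-0.104,-1, 0.001,-0.002,0.07,0,0,-0.104,-1]';python3 lf.py
python3 - <<'E'
from ov import *
T=vision.camera("top"); np.savez("top3.npz",**{k:T[k] for k in("pixels","K","R","t")})
C=vision.camera("scene")
c=np.zeros((400,800,3),np.uint8)
c[:400,:400]=overlay(T,[],(280,150,380,250),4);c[:400,400:]=overlay(C,[],(240,130,340,230),4)
cv2.imwrite("pics/mid.png",c)
E
```

```text
time_s: 20.6
ee_pos: [0.5406, -0.4133, 0.1242]
eef_rot: [-3.14, -0.001, 1.459]
force: [-0.1, -0.2, 0.0]
grip_width: 0.0004
grip_force: 0.0
lid x,y mm 0.4 -124.3 z 124.2 F lidx,y,z [np.float64(-0.1), np.float64(-0.2), np.float64(0.0)] t 20.6
```

View pics/mid.png

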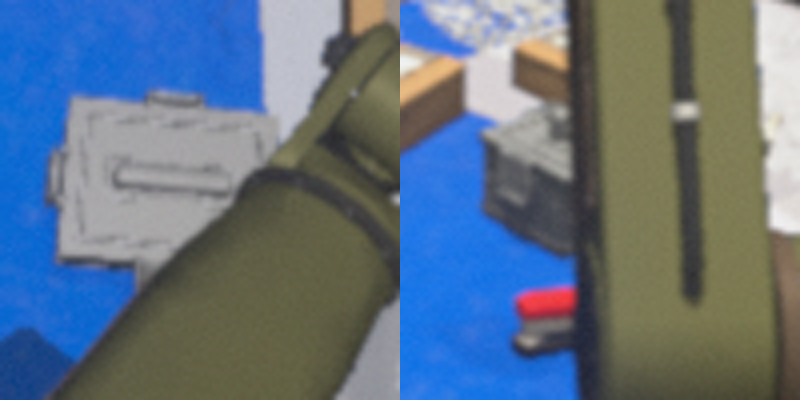

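Clips 4 (left, (55,178)) and 2 (top, (175,98)) hang shut, and the lid has not moved.

```bash
python3 -m pendant '[-0.001,0,0.03,0,0,0,-1, -0.003,0,0.05,0,0,0,-1, -0.003,0,0.071,0,0,0,-1, -0.001,0,0.082,0,0,0,-1, 0.001,0,0.093,0,0,0,-1, 0.005,0,0.101,0,0,0,-1, 0.009,0,0.108,0,0,0,-1, 0.013,0,0.113,0,0,0,-1, 0.017,0,0.116,0,0,0,-1, 0.017,0,0.116,0,0,0,-1]'>/dev/null;python3 lf.py; python3 -m pendant '[0.004,0,0.005,0,0,0,-1, 0.004,0,0.005,0,0,0,-1]' >/dev/null;python3 lf.py; python3 -m pendant '[0.0024,0,0.002,0,0,0,-1, 0.0024,0,0.002,0,0,0,-1]'>/dev/null;python3 lf.py
```

```text
lid x,y mm 0.9 -115.7 z 66.9 F lidx,y,z [np.float64(-0.4), np.float64(-0.2), np.float64(-0.1)] t 21.7
lid x,y mm 0.8 -113.8 z 64.2 F lidx,y,z [np.float64(0.0), np.float64(0.0), np.float64(-0.4)] t 21.9
lid x,y mm 0.9 -113.0 z 63.7 F lidx,y,z [np.float64(-1.4), np.float64(-2.9), np.float64(1.3)] t 22.1
```

```bash
python3 -m pendant '[0.0024,0,0.002,0,0,0,-1, 0.0024,0,0.002,0,0,0,-1]'>/dev/null;python3 lf.py; python3 -m pendant '[0.0024,0,0.001,0,0,0,-1, 0.0024,0,0.001,0,0,0,-1]' >/dev/null;python3 lf.py; python3 -m pendant '[0.002,0,0.001,0,0,0,-1, 0.002,0,0.001,0,0,0,-1]'>/dev/null;python3 lf.py;python3 -m pendant '[0.002,0,0.001,0,0,0,-1, 0.002,0,0.001,0,0,0,-1]'>/dev/null;python3 lf.py
```

```text
lid x,y mm 1.0 -112.2 z 63.0 F lidx,y,z [np.float64(-1.0), np.float64(-3.1), np.float64(3.7)] t 22.3
lid x,y mm 1.0 -111.4 z 62.7 F lidx,y,z [np.float64(-0.7), np.float64(-7.1), np.float64(4.6)] t 22.5
lid x,y mm 1.1 -110.7 z 62.4 F lidx,y,z [np.float64(0.2), np.float64(-8.4), np.float64(5.9)] t 22.7
lid x,y mm 1.1 -110.0 z 62.1 F lidx,y,z [np.float64(-1.5), np.float64(-9.0), np.float64(5.8)] t 22.9
```

```bash
python3 -m pendant '[0.002,0,0.001,0,0,0,-1, 0.002,0,0.001,0,0,0,-1]'>/dev/null;python3 lf.py; python3 -m pendant '[0.002,0,0.001,0,0,0,-1, 0.002,0,0.001,0,0,0,-1]' >/dev/null;python3 lf.py; python3 -m pendant '[0.002,0,0.0,0,0,0,-1, 0.002,0,0.0,0,0,0,-1]'>/dev/null;python3 lf.py
```

```text
lid x,y mm 1.1 -109.0 z 61.6 F lidx,y,z [np.float64(-1.4), np.float64(-10.4), np.float64(6.7)] t 23.1
lid x,y mm 1.1 -107.7 z 61.0 F lidx,y,z [np.float64(-2.0), np.float64(-8.7), np.float64(7.7)] t 23.3
lid x,y mm 1.0 -106.0 z 60.4 F lidx,y,z [np.float64(0.4), np.float64(-4.3), np.float64(3.1)] t 23.5
```

```bash
python3 -m pendant '[0.002,0,0.0005,0,0,0,-1, 0.002,0,0.0005,0,0,0,-1]'>/dev/null;python3 lf.py; python3 -m pendant '[0.002,0,0,0,0,0,-1, 0.002,0,0,0,0,0,-1]' >/dev/null;python3 lf.py
```

```text
lid x,y mm 1.0 -105.5 z 60.2 F lidx,y,z [np.float64(0.8), np.float64(-9.8), np.float64(4.0)] t 23.7
lid x,y mm 1.0 -105.3 z 60.2 F lidx,y,z [np.float64(0.6), np.float64(-14.9), np.float64(1.6)] t 23.9
```

Clip 3 is home: after the snap it stopped hard at 105.3 mm. That fits the lid sitting about 0.9 mm towards -y in my frame. Now clip_1.

```bash
python3 -m pendant '[-0.03,0,-0.01,0,0,0,-1, -0.03,0,-0.1,0,0,0,-1, -0.03,0,-0.2,0,0,0.08,-1, -0.0,-0.02,-0.2,0,0,0.17,-1, 0.04,-0.05,-0.2,0,0,0.26,-1, 0.08,-0.08,-0.2,0,0,0.35,-1, 0.12,-0.12,-0.2,0,0,0.44,-1, 0.16,-0.16,-0.2,0,0,0.53,-1, 0.207,-0.211,-0.2,0,0,0.62,-1, 0.207,-0.211,-0.2,0,0,0.71,-1, 0.207,-0.211,-0.2,0,0,0.8,-1, 0.207,-0.211,-0.2,0,0,0.89,-1]'>/dev/null;python3 lf.py
python3 - <<'E'
from go import *
c,s=np.cos(-.1067),np.sin(-.1067)
print(go([.5535-c*.1045,-.2897-s*.1045,.125],-.1067))
E
```

```text
lid x,y mm -104.5 1.2 z 159.5 F lidx,y,z [np.float64(0.8), np.float64(0.0), np.float64(-0.6)] t 25.1
[-0.0003  0.0024  0.0689 -0.0007  0.0003  0.1045]
```

```bash
python3 -m pendant '[0.005,0.002,0.03,0,0,0.08,-1, 0.005,0.002,0.05,0,0,0.104,-1, 0.005,0.002,0.054,0,0,0.104,-1, 0.005,0.002,0.054,0,0,0.104,-1]';python3 lf.py
```

```text
time_s: 25.5
ee_pos: [0.4523, -0.2786, 0.1324]
eef_rot: [-3.141, 0.001, -0.099]
force: [-0.1, 0.1, 1.0]
grip_width: 0.0006
grip_force: 0.0
lid x,y mm -101.8 0.3 z 132.4 F lidx,y,z [np.float64(-0.1), np.float64(0.1), np.float64(1.0)] t 25.5
```

```bash
python3 -m pendant '[0,0,0.025,0,0,0,-1, 0,0,0.045,0,0,0,-1, -0.004,0,0.065,0,0,0,-1, -0.0076,0,0.087,0,0,0,-1, -0.007,0,0.098,0,0,0,-1, -0.004,0,0.109,0,0,0,-1, 0,0,0.117,0,0,0,-1, 0.0044,0,0.124,0,0,0,-1, 0.008,0,0.128,0,0,0,-1, 0.012,0,0.132,0,0,0,-1, 0.012,0,0.132,0,0,0,-1]'>/dev/null;python3 lf.py; python3 -m pendant '[0.004,0,0.004,0,0,0,-1, 0.004,0,0.004,0,0,0,-1]' >/dev/null;python3 lf.py; python3 -m pendant '[0.0024,0,0.002,0,0,0,-1, 0.0024,0,0.002,0,0,0,-1]'>/dev/null;python3 lf.py
```

```text
lid x,y mm -95.4 -0.1 z 66.6 F lidx,y,z [np.float64(-0.3), np.float64(-0.2), np.float64(-0.8)] t 26.6
lid x,y mm -93.5 -0.1 z 64.6 F lidx,y,z [np.float64(0.2), np.float64(0.5), np.float64(-0.5)] t 26.8
lid x,y mm -92.4 -0.1 z 63.7 F lidx,y,z [np.float64(-0.3), np.float64(-0.1), np.float64(1.4)] t 27.0
```

```bash
python3 -m pendant '[0.0024,0,0.002,0,0,0,-1, 0.0024,0,0.002,0,0,0,-1]'>/dev/null;python3 lf.py; python3 -m pendant '[0.0024,0,0.001,0,0,0,-1, 0.0024,0,0.001,0,0,0,-1]' >/dev/null;python3 lf.py; python3 -m pendant '[0.002,0,0.001,0,0,0,-1, 0.002,0,0.001,0,0,0,-1]'>/dev/null;python3 lf.py;python3 -m pendant '[0.002,0,0.001,0,0,0,-1, 0.002,0,0.001,0,0,0,-1]'>/dev/null;python3 lf.py
```

```text
lid x,y mm -91.4 -0.1 z 62.8 F lidx,y,z [np.float64(-3.2), np.float64(0.7), np.float64(4.2)] t 27.2
lid x,y mm -90.4 -0.1 z 62.3 F lidx,y,z [np.float64(-7.3), np.float64(-0.3), np.float64(6.0)] t 27.4
lid x,y mm -89.5 -0.1 z 61.9 F lidx,y,z [np.float64(-7.4), np.float64(-0.6), np.float64(7.1)] t 27.6
lid x,y mm -88.5 -0.1 z 61.3 F lidx,y,z [np.float64(-6.8), np.float64(-0.0), np.float64(5.6)] t 27.8
```

```bash
python3 -m pendant '[0.002,0,0.001,0,0,0,-1, 0.002,0,0.001,0,0,0,-1]'>/dev/null;python3 lf.py; python3 -m pendant '[0.002,0,0.001,0,0,0,-1, 0.002,0,0.001,0,0,0,-1]' >/dev/null;python3 lf.py; python3 -m pendant '[0.002,0,0.0,0,0,0,-1, 0.002,0,0.0,0,0,0,-1]'>/dev/null;python3 lf.py
```

```text
lid x,y mm -87.4 -0.1 z 60.8 F lidx,y,z [np.float64(-5.7), np.float64(-0.9), np.float64(6.5)] t 28.0
lid x,y mm -86.4 -0.1 z 60.2 F lidx,y,z [np.float64(-5.2), np.float64(-0.7), np.float64(3.7)] t 28.2
lid x,y mm -85.4 -0.1 z 60.0 F lidx,y,z [np.float64(-4.4), np.float64(-1.0), np.float64(1.3)] t 28.4
```

```bash
python3 -m pendant '[0.002,0,0.0005,0,0,0,-1, 0.002,0,0.0005,0,0,0,-1]'>/dev/null;python3 lf.py; python3 -m pendant '[0.002,0,0,0,0,0,-1, 0.002,0,0,0,0,0,-1]' >/dev/null;python3 lf.py
```

```text
lid x,y mm -84.4 -0.1 z 59.7 F lidx,y,z [np.float64(-5.2), np.float64(-1.9), np.float64(1.3)] t 28.6
lid x,y mm -84.3 -0.0 z 59.4 F lidx,y,z [np.float64(-12.6), np.float64(-1.6), np.float64(3.8)] t 28.8
```

Clip 1 stops hard at 84.3 mm. I'll retreat and check everything.

```bash
python3 -m pendant '[-0.03,0,-0.01,0,0,0,-1, -0.03,0,-0.1,0,0,0,-1, -0.03,0,-0.2,0,0,0,-1, -0.03,-0.05,-0.28,0,0,0,-1, -0.02,-0.14,-0.3,0,0,0,-1, -0.01,-0.23,-0.3,0,0,0,-1, 0.0,-0.32,-0.3,0,0,0,-1, 0.0,-0.41,-0.3,0,0,0,-1, 0,-0.5,-0.3,0,0,0,-1, 0,-0.6,-0.3,0,0,0,-1, 0,-0.7,-0.3,0,0,0,-1, 0,-0.7,-0.3,0,0,0,-1]'
python3 - <<'E'
from ov import *
T=vision.camera("top"); C=vision.camera("scene")
for n,p in(("top4",T),("scene4",C)): np.savez(n+".npz",**{k:p[k] for k in("pixels","K","R","t")})
L=(lidparts([0,0,0,0]),np.array([.5535,-.2905,.077,-.1067]),(0,0,255))
c=np.zeros((600,800,3),np.uint8)
c[:400,:400]=overlay(T,[],(280,150,380,250),4);c[:400,400:]=overlay(T,[L],(280,150,380,250),4)
c[402:600,:300]=overlay(C,[],(240,140,340,206),3)
c[402:594,302:558]=cv2.resize(T["pixels"],None,fx=.5,fy=.5,interpolation=cv2.INTER_AREA)[:,:,::-1]
cv2.imwrite("pics/final.png",c)
E
```

```text
time_s: 30.0
ee_pos: [0.5062, 0.0724, 0.21]
eef_rot: [-3.14, -0.001, -0.095]
force: [0.1, 0.0, -0.2]
grip_width: 0.0003
grip_force: 0.0
```

View pics/final.png

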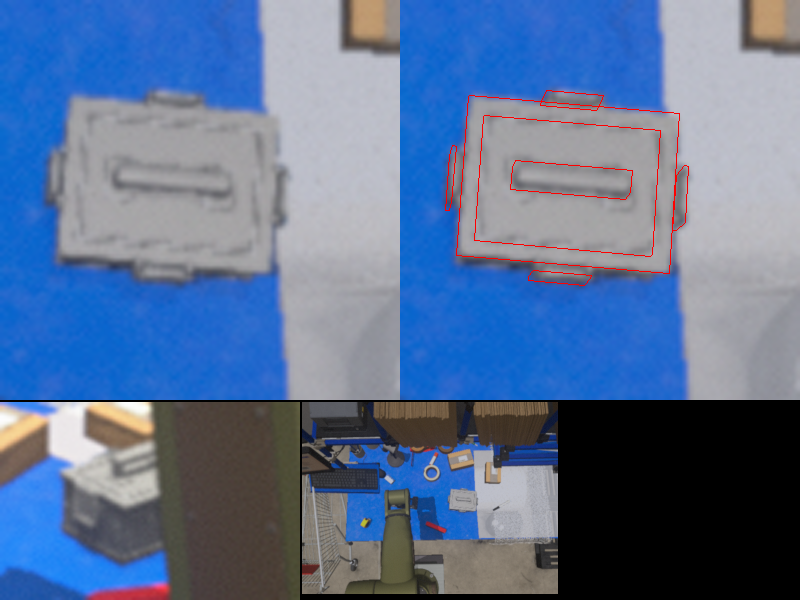

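The lid is square on the box. All four flaps hang shut at (175,98), (55,178), (280,193) and (163,272), matching the shut model, and the bench items are undisturbed.

```bash
python3 -c "
from station import order; print(order.hand_in())"
```

```text
the job is handed in; nothing more can be done
None
```

I set the lid squarely on the box, snapped all four clips shut and handed the job in at about 30 s; the final camera check showed every flap down and the other bench items where they were.

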